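# Lock the craft turntable with its bolt

## Robot

A 7-joint arm with a two-finger parallel gripper is mounted at the origin on a cart in front of the work surface, level with it; the furniture and walls round the work are solid. World frame = base frame: x ahead of the robot, y to its left, z up, the work surface at z = 0. Lengths are in m, angles in rad, forces in N, time in s.
With the tool pointing down it reaches from about 0.4 to 0.85 m from the base axis. Payload 10.4 kg.
Tool frame: the origin (TCP) lies midway between the tips of the shut fingers; the grasp point (between the pads) lies 19 mm behind it; z points along the fingers, y is the line along which they close (so a half turn about z gives the same grasp; the last joint's range is limited). The gripper opens to 87 mm and grips with 3 to 60 N. Pads are 19 mm wide; open, the fingers measure 117 mm over their backs; the gripper's body (75 mm by 190 mm) begins 51 mm behind the grasp point.
Start: joints at [-1.293, 0.332, -0.065, 1.46, 0.022, 1.35, -0.088], TCP at [0.185, 0.597, 0.223] pointing down, gripper open.
Joint ranges: [-2.6, 2.6], [-0.5, 2.12], [-1.47, 1.34], [0.16, 2.42], [-1.27, 4.41], [0.06, 2.06], [-2.6, 2.6]. Speed limits (rad/s): [2.22, 2.22, 2.79, 2.79, 3.14, 3.14, 3.14].

## Interface

Orientations are given as a unit quaternion [x, y, z, w].
In Python, from bench import r gives the robot as it stands.
- The arm moves only by the tool arm_command, never from a script. Its argument "moves" is one flat list of numbers, 4 for each row, row after row: the shift along the tool's x, y, z in cm, then the turn about the tool's z in degrees. A call has 1 to 12 rows; each row shifts and turns the commanded pose from where the row before left it, along the tool's axes as they then stand; what a row does not reach is not made up. A row lasts 1/12 s, in which the tool goes at most 41.7 mm and 7.16 degrees, less where a joint would pass 70% of its speed; a pose out of reach is approached as far as the arm can. A call with a gripper value outside its range is refused whole. "fingers" is the opening in per cent of the stroke, from 0 (shut) to 100 (fully open), set as the call begins (left out, the last holds). The fingers move at their own pace and stop on an object; "squeeze" is the grip in N (left out, the last holds). Time passes only in rows, so rows that do not move let the fingers close. It gives the time, the measured TCP pose, the force, the opening and the grip force at its end, in the units of the state.
- r.read_state(): the state, without advancing time (a new reading comes with each control period).
- r.camera(name): name is "scene" or "top" or "wrist"; returns the picture (384x512x3 uint8, red, green, blue); there is no depth.
- r.camera_info(name): a dict with "fx", "fy", "cx", "cy" (pixels), "origin" and "attitude" of the camera in the world. Camera axes: x right, y up, looking along -z (the intrinsics and any distortion apply to the point x, -y, -z); pixel columns grow to the right and rows downward; lengths in m; the calibration is good to about 2 mm. A picture is of the moment at which its call begins: read the wrist's pose just before it. camera_info takes no time and is no camera call; for the wrist camera it gives the pose at the moment of the call.
- r.close_job(): hands the job in; it is judged then, once.
The state is a dict: "time": time; "joint_positions": joint angles; "joint_vel": joint speeds; "joint_torque": joint torques, N m; "ee_pos": TCP position; "eef_rot": TCP orientation; "ft_force": force on the tool from outside, world axes, zero at the start; "torque": the same for the moment, N m; "width": finger opening in m; "grip_force": force on a finger pad.
Only numpy, scipy, OpenCV 4.12 (cv2) and the standard library are available. Lean on these libraries where they do the work, as an engineer would, in place of code of your own. Each camera call takes 0.05 s, during which the arm holds its last target. There are 200 camera calls.

## Task

Lock the craft turntable so that the bowl on it can be painted. With the fingertips, push the red peg round until the slot in the blue disc faces the steel bolt, then push the yellow end plate so that the bolt slides through the slot and is fully home, its plate up against the aluminium guide. Only push: lift nothing, keep the bowl standing in the middle of the wheel, leave the things around alone, and finish with the hand clear.

Things in the scene. Friction and masses are not known exactly. Their poses are not given: they have to be found in the camera images.
- stand: White turntable stand, fixed: round foot 196 mm across, 8 mm high; a 52 mm wide, 8 mm high tongue runs along its own -x to x = -216 mm. Origin: on the wheel's axis, at the work surface (z = 0); z up. All heights below are above the work surface. The bolt travels along this frame's +x, on the line y = 0, toward the axis.
- disc (a joint): Turn of the blue disc about the stand's vertical axis, rad, positive anticlockwise from above. 0: slot squarely faces the bolt. Starts between -1.4 and -0.5, so turn it anticlockwise. Range -1.6 to 0.5, no stop at 0: it can be overshot and pushed back. Stays where left (friction 0.1 N m, under 2 N at the peg). The bolt enters within about 0.06 rad either way; its tapered nose then centres the disc.
- peg_top (a point): Top centre of the red upright peg by which the disc is pushed: 14 mm thick, height 29 to 66 mm (its foot is 20 mm wide), on a blue lug of the disc (lug top at 24.5 mm, lug end 121 mm from the axis). The peg stands 108 mm from the axis, at joint value a in the direction 90 deg + a from the stand's x axis (on the +y side at 0).
- slot_mouth (a point): Middle of the slot's mouth at the rim of the blue disc, on its top face (26 mm high); turns with the disc. Disc radius 85 mm. It has one radial slot, 22 mm wide, open above and at the rim, from radius 85 in to 52 mm, on the stand's -x side at joint 0.
- guide_end (a point): Middle of the rear end face of the aluminium bolt guide, where the bolt's plate stops; height 16 mm, at x = -150 mm of the stand. The guide spans x = -150 to -90 mm, is 45 mm wide and reaches 30.5 mm height.
- bolt: Loose steel bolt: bar 14 x 14 mm in the guide, 1.5 mm play, with a yellow upright plate at its tail. Origin: bar's underside (8 mm high), middle of the plate's front face; own x along the bar to the nose. Plate: x = -10 to 0 mm, 44 mm wide, height 10 to 48 mm; push it toward +x (about 1 N). Starts 34 to 48 mm from the guide, nose clear of the disc; the rim blocks it unless the slot faces it.
- bolt_nose (a point): Middle of the bolt's nose, 92 mm ahead of the bolt's origin, 15 mm high. The last 14 mm of the bar taper from 14 to 6 mm wide.
- wheel_center (a point): Centre of the top face of the round wooden wheelhead, on the stand's axis, 36 mm high. Wheelhead radius 57 mm; it sits on the disc, turns with it and carries the bowl.
- bowl: Small white mixing bowl, 102 mm across, 34 mm high, loose on the wheelhead (rim at z = 70 mm); origin at the centre of its underside. It turns with the wheel and must stay on it.
- glue_stick: Glue stick with an orange cap, 25 mm across, 94 mm high, loose bystander beside the bolt; origin at the centre of its underside.
- spool: Wooden spool of grey thread, 28 mm across, 40 mm high, loose bystander; origin at the centre of its underside.
- pigment: Small spice-type jar, 46 mm across, 109 mm high, loose bystander; origin at the centre of its underside.

How it is judged:
On the way:
1. the slot is turned to face the bolt while the bolt is still outside the disc (value of joint disc between -0.12 and 0.12 rad and x of bolt in the frame of stand below -0.172 m), for 0.2 s.
At the end, for the whole second after the job is handed in: The bolt lies through the slot with its end plate within 4 mm of the guide, still flat in the guide and at rest; the disc is within 0.1 rad of the aligned position; the bowl stands on the wheelhead within 25 mm of its centre; the bystanders are within 30 mm of where they stood (x of bolt in the frame of stand between -0.154 and -0.145 m and value of joint disc between -0.1 and 0.1 rad and horizontal distance between bolt_nose and slot_mouth below 0.04 m and height (world z) of bolt below 0.014 m and linear speed of bolt below 0.01 m/s and linear speed of bowl below 0.02 m/s and not (horizontal distance between bowl and wheel_center above 0.025 m or height (world z) of bowl above 0.05 m or height (world z) of bowl below 0.03 m or angle between bowl's own z axis and vertical above 0.25 rad) and distance of each of glue_stick, spool, pigment from where it was at the start of the episode below 0.03 m); the robot touches nothing.
It fails at once if the bolt is lifted (height (world z) of bolt above 0.02 m).
It fails at once if the bowl is lifted, tipped or pushed off the middle of the wheel (more than 25 mm) (horizontal distance between bowl and wheel_center above 0.025 m or height (world z) of bowl above 0.05 m or height (world z) of bowl below 0.03 m or angle between bowl's own z axis and vertical above 0.25 rad).
It fails at once if a bystander is moved more than 30 mm, lifted or knocked over (distance of any of glue_stick, spool, pigment from where it was at the start of the episode above 0.03 m or angle between any of glue_stick, spool, pigment's own z axis and vertical above 0.5 rad).
It also fails if it takes over 48 s, if anything falls off the work surface, if the arm or the gripper's body presses on something with over 40 N, if the wrist force passes 120 N, or if a joint passes its speed limit or range.

## Working session

There is one attempt and no reset: what is moved stays moved. The work goes in short steps, Python scripts to look and compute and a tool call to move; the robot and the scene stay as the last step left them, time stands still between calls to the robot, and variables do not carry over. Pictures are saved under pics/ and viewed, at most 10 in all, crops included, and the job is handed in when it is done.

Besides the shell and the picture viewer there is one more tool, called after "Emit:" as a command line: name --argument value ..., lists and objects as JSON in quotes. arm_command: Moves the arm, as the interface text tells. Its arguments: {"type":"object","properties":{"moves":{"type":"array"},"fingers":{"type":"number"},"squeeze":{"type":"number"}},"required":["moves"]}

```bash
mkdir -p pics; python3 - <<'E'
from bench import r
import cv2,numpy as np
s=r.read_state();print(s['time'],s['ee_pos'],s['eef_rot'],s['width'])
ims=[]
for n in('scene','top'):
    i=r.camera_info(n);print(n,i)
    im=r.camera(n);cv2.imwrite(f'pics/{n}0.png',im[:,:,::-1])
E
```

```text
0.0 [0.18509159 0.59656791 0.22175231] [ 1.49848929e-01  9.88708653e-01 -7.02568704e-04 -6.91659720e-05] 0.08710310167986943
scene {'fx': 368.5158263169536, 'fy': 368.5158263169536, 'cx': 257.399045170307, 'cy': 192.63410691330228, 'origin': array([0.02371381, 0.52297624, 0.4625967 ]), 'attitude': array([-0.21431114,  0.48045215,  0.77937171, -0.3403178 ])}
top {'fx': 468.3183800583474, 'fy': 468.3183800583474, 'cx': 255.60678266828052, 'cy': 203.59788481498973, 'origin': array([ 0.47557941, -0.00770902,  0.90145706]), 'attitude': array([ 0.05846698, -0.0392854 , -0.70149057,  0.70918915])}
```

View pics/top0.png

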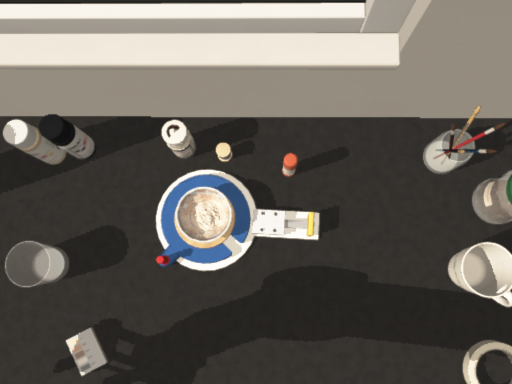

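View pics/scene0.png

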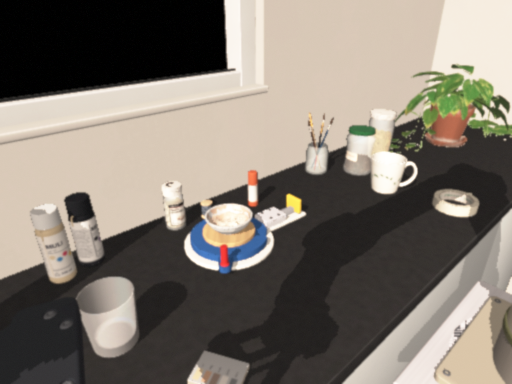

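Top view: wheel centre is near (207,218), the peg is at (162,260), the slot lies towards (235,245), and the bolt with its yellow plate is at (311,224). The bystanders sit at (224,152), (290,163) and (180,140). Next I'll turn these pixels into positions.

```bash
cat > h.py <<'E'
import cv2,numpy as np
from scipy.spatial.transform import Rotation as R
from scipy.optimize import least_squares
from bench import r
def ray(info,uv):
    uv=np.atleast_2d(uv).astype(float)
    d=np.c_[(uv[:,0]-info['cx'])/info['fx'],-(uv[:,1]-info['cy'])/info['fy'],-np.ones(len(uv))]
    return R.from_quat(info['attitude']).apply(d)
def plane(info,uv,z):
    d=ray(info,uv);o=np.array(info['origin']);return (o+d*((z-o[2])/d[:,2])[:,None])[:,:2]
def mask(im,lo,hi,box):
    h=cv2.cvtColor(im,cv2.COLOR_RGB2HSV);m=cv2.inRange(h,lo,hi)
    b=np.zeros_like(m);x0,y0,x1,y1=box;b[y0:y1,x0:x1]=255;return m&b
def pts(m): 
    v,u=np.nonzero(m);return np.c_[u,v]
def circ(p,rad,c0):
    f=least_squares(lambda c:np.hypot(*(p-c).T)-rad,c0,loss='soft_l1',f_scale=.001);return f.x,np.median(np.abs(f.fun))
E
python3 - <<'E'
from h import *
im=cv2.imread('pics/top0.png')[:,:,::-1].copy();I=r.camera_info('top')
# white foot: outer pixels
m=mask(im,(0,0,150),(180,70,255),(145,160,330,280))
mb=mask(im,(100,120,40),(125,255,255),(145,160,330,280))
cs,_=cv2.findContours(m|mb,cv2.RETR_EXTERNAL,cv2.CHAIN_APPROX_NONE)
c=max(cs,key=cv2.contourArea)[:,0]
p=plane(I,c,.008);p=p[c[:,0]<250]
print('foot',circ(p,.098,plane(I,[207,218],.008)[0]),len(p))
cs,_=cv2.findContours(mb,cv2.RETR_EXTERNAL,cv2.CHAIN_APPROX_NONE)
c=max(cs,key=cv2.contourArea)[:,0]
C,_=circ(plane(I,c,.026),.085,plane(I,[207,218],.026)[0]);print('disc',C,_)
y=mask(im,(20,120,120),(35,255,255),(295,200,330,245));py=pts(y)
print('yellow px',py.min(0),py.max(0),'c48',plane(I,py.mean(0),.048))
q=plane(I,py,.048);print(cv2.minAreaRect((q*1000).astype(np.float32)))
rd=mask(im,(0,150,80),(6,255,255),(145,240,180,275))|mask(im,(172,150,80),(180,255,255),(145,240,180,275));pr=pts(rd);print('red',pr.min(0),pr.max(0),'peg',plane(I,pr.mean(0),.066))
# tongue white right of 258
t=mask(im,(0,0,120),(180,60,255),(258,200,330,245));pt=pts(t|y);print('tongue',cv2.minAreaRect((plane(I,pt,.008)*1000).astype(np.float32)))
for n,uv,z in(('glue',(290,159),.094),('spool',(223,149),.04),('pig',(176,131),.109)):print(n,plane(I,uv,z))
S=np.hstack([cv2.resize(im[140:290,140:335],None,fx=4,fy=4,interpolation=2)])
cv2.imwrite('pics/c1.png',S[:,:,::-1])
E
```

```text
foot (array([0.56851405, 0.11258066]), np.float64(0.001229647933755948)) 269
disc [0.56634327 0.1140719 ] 0.006963537782130408
yellow px [307 212] [313 235] c48 [[ 0.55872355 -0.08400139]]
((558.6742553710938, -84.01919555664062), (10.7218599319458, 42.80446243286133), 85.49172973632812)
red [156 256] [168 264] peg [[0.48989807 0.18090509]]
tongue ((561.0172119140625, -44.661197662353516), (117.14469909667969, 53.5916633605957), 87.33100128173828)
glue [[ 0.66777882 -0.04461571]]
spool [[0.69917323 0.07953506]]
pig [[0.71319405 0.15593976]]
```

View pics/c1.png

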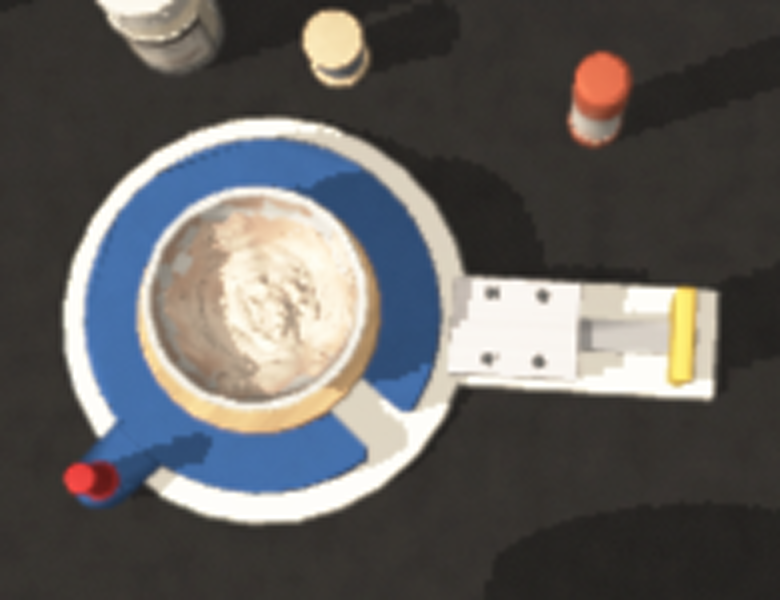

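The zoomed view shows the peg top at px (160,259.5) and the slot mouth at about (237,249). The disc therefore sits at about -0.70 rad. The stand origin is about (0.5685,0.1126) and its +x axis points 87.3° in world. With the fingers shut, I'll move behind the peg.

Emit:
arm_command --moves '[-3.4,-2.2,0,0,-3.4,-2.2,0,0,-3.4,-2.2,0,0,-3.4,-2.2,0,0,-3.4,-2.2,0,0,-3.4,-2.2,0,0,-3.4,-2.2,0,0,-3.4,-2.2,0,0,-3.4,-2.2,0,0,-3.4,-2.2,0,0,-3.4,-2.2,0,0,-3.4,-2.2,0,0]' --fingers 0 --squeeze 10

```text
time: 1.1
ee_pos: [0.4974, 0.222, 0.2225]
eef_rot: [0.15, 0.989, 0.0, -0.0]
ft_force: [1.0, 0.8, 0.3]
width: 0.015
grip_force: 0.0
```

```bash
cat >> h.py <<'E'
O=np.array([.5685,.1126]);SX=np.deg2rad(87.3)
def to(x,y,z):
    s=r.read_state();d=np.array([x,y,z])-s['ee_pos'];return np.round(R.from_quat(s['eef_rot']).inv().apply(d)*100,2)
def st(): 
    s=r.read_state();print(s['time'],np.round(s['ee_pos'],4),np.round(s['eef_rot'],3),np.round(s['ft_force'],1),s['width'])
def peg(a): 
    t=SX+np.pi/2+a;return O+.108*np.array([np.cos(t),np.sin(t)])
E
python3 - <<'E'
from h import *
st();print(to(.501,.217,.2))
im=r.camera('top');cv2.imwrite('pics/t2.png',im[:,:,::-1])
I=r.camera_info('top')
u=plane(I,[160,259.5],.066)[0]-O;v=plane(I,[237.5,248.75],.026)[0]-O
print(np.hypot(*u),np.arctan2(u[1],u[0])-SX-np.pi/2,np.hypot(*v),np.arctan2(v[1],v[0])-SX+np.pi)
print(to(.501,.217,.042))
E
```

```text
1.1 [0.4974 0.222  0.2225] [ 0.15   0.989  0.    -0.   ] [1.  0.8 0.3] 0.015032543459370709
[-0.49 -0.38  2.25]
0.1069290749169062 -0.6952371412963874 0.08459907070675626 -0.6832218571411941
[ 0.29  0.3  18.05]
```

Emit:
arm_command --moves '[0.3,0.3,3,0,0,0,3,0,0,0,3,0,0,0,3,0,0,0,3,0,0,0,1.5,0,0,0,1.5,0,0,0,0,0,0,0,0,0]'

```text
time: 1.9
ee_pos: [0.4941, 0.2274, 0.0421]
eef_rot: [0.15, 0.989, -0.001, -0.001]
ft_force: [-0.2, -0.1, 1.1]
width: 0.0003
grip_force: 0.0
```

```bash
python3 - <<'E'
from h import *
st();n=np.array([-.296,-.955])
for a in(-.69,-.55,-.4,-.25,-.1,0):print(a,to(*(peg(a)-.022*n),.042))
im=r.camera('top');cv2.imwrite('pics/t3.png',cv2.resize(im[140:290,120:320],None,fx=4,fy=4)[:,:,::-1])
E
```

```text
1.9 [0.4941 0.2274 0.0421] [ 0.15   0.989 -0.001 -0.001] [-0.2 -0.1  1.1] 0.00028871898611961683
-0.69 [-0.72 -2.    0.01]
-0.55 [-0.18 -3.41  0.01]
-0.4 [ 0.18 -4.99  0.01]
-0.25 [ 0.29 -6.6   0.02]
-0.1 [ 0.16 -8.22  0.02]
0 [-0.05 -9.27  0.02]
```

View pics/t3.png

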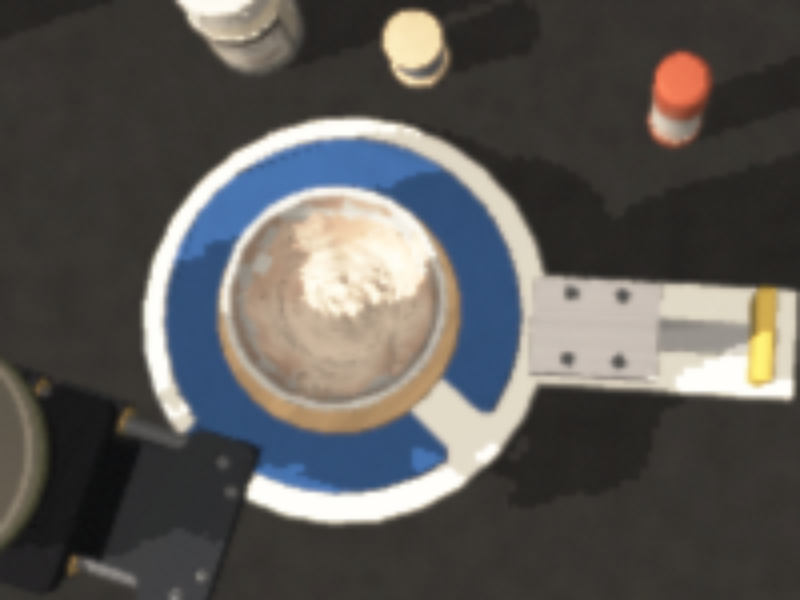

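The hand is behind the peg and the disc hasn't turned. I'll push along the arc.

Emit:
arm_command --moves '[-0.7,-1.0,0,0,0,-0.6,0,0,0.2,-0.5,0,0,0.2,-0.5,0,0,0.2,-0.5,0,0,0.1,-0.5,0,0,0.1,-0.5,0,0,0.1,-0.5,0,0,0,-0.5,0,0,0,-0.5,0,0,0,-0.5,0,0,0,0,0,0]'

```text
time: 2.95
ee_pos: [0.4745, 0.1686, 0.0425]
eef_rot: [0.15, 0.989, -0.0, -0.0]
ft_force: [0.3, 0.2, -0.0]
width: 0.0002
grip_force: 0.0
```

```bash
python3 - <<'E'
from h import *
st();n=np.array([-.296,-.955])
for a in(-.3,-.25,-.1,0):print(a,to(*(peg(a)-.022*n),.042))
im=r.camera('top');cv2.imwrite('pics/t4.png',cv2.resize(im[140:290,120:320],None,fx=4,fy=4)[:,:,::-1])
E
```

```text
2.95 [0.4745 0.1686 0.0425] [ 0.15   0.989 -0.    -0.   ] [ 0.3  0.2 -0. ] 0.00017004202936492897
-0.3 [0.15 0.13 0.05]
-0.25 [ 0.16 -0.41  0.05]
-0.1 [ 0.03 -2.02  0.05]
0 [-0.19 -3.08  0.05]
```

View pics/t4.png

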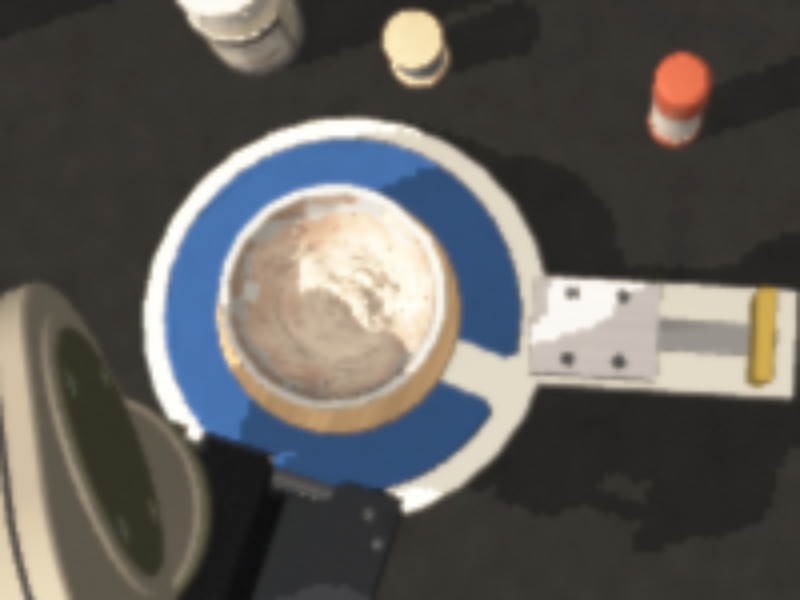

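The slot mouth is now at about px (246,235.5), which leaves roughly 0.3 rad to go. I'll push another 2 cm and measure.

Emit:
arm_command --moves '[0,-0.5,0,0,0,-0.5,0,0,0,-0.5,0,0,0,-0.5,0,0,0,0,0,0,0,0,0,0]'

```text
time: 3.5
ee_pos: [0.4687, 0.1505, 0.0426]
eef_rot: [0.15, 0.989, -0.0, 0.0]
ft_force: [-0.2, -0.4, -0.6]
width: 0.0005
grip_force: 0.0
```

```bash
cat >> h.py <<'E'
def slot(im):
    # non-blue gap on the ring radius 66..80 mm around the axis (disc top plane), on the -x side
    I=r.camera_info('top');m=mask(im,(100,110,30),(125,255,255),(0,0,512,384))
    q=R.from_quat(I['attitude']);out=[]
    for rad in(.068,.072,.076,.080):
        th=np.linspace(-.7,.7,281);w=SX+np.pi+th
        P=np.c_[O[0]+rad*np.cos(w),O[1]+rad*np.sin(w),np.full(281,.026)]-I['origin']
        c=q.inv().apply(P);u=I['cx']+I['fx']*c[:,0]/-c[:,2];v=I['cy']-I['fy']*c[:,1]/-c[:,2]
        b=cv2.remap(m,u.astype(np.float32),v.astype(np.float32),1).ravel()<128
        g=th[b];out.append((round(g.min(),3),round(g.max(),3),round(g.mean(),3)))
    return out
E
python3 - <<'E'
from h import *
print('before',slot(cv2.imread('pics/top0.png')[:,:,::-1].copy()))
st();n=np.array([-.296,-.955])
im=r.camera('top');cv2.imwrite('pics/t5.png',im[:,:,::-1]);print(slot(im))
for a in(-.1,-.05,0):print(a,to(*(peg(a)-.022*n),.042))
E
```

```text
before [(np.float64(-0.7), np.float64(-0.505), np.float64(-0.602)), (np.float64(-0.7), np.float64(-0.52), np.float64(-0.61)), (np.float64(-0.7), np.float64(-0.53), np.float64(-0.615)), (np.float64(-0.7), np.float64(-0.52), np.float64(-0.61))]
3.5 [0.4687 0.1505 0.0426] [ 0.15   0.989 -0.     0.   ] [-0.2 -0.4 -0.6] 0.0005143714359394036
[(np.float64(-0.315), np.float64(0.02), np.float64(-0.147)), (np.float64(-0.32), np.float64(0.025), np.float64(-0.147)), (np.float64(-0.3), np.float64(0.0), np.float64(-0.15)), (np.float64(-0.31), np.float64(0.005), np.float64(-0.152))]
-0.1 [ 0.02 -0.14  0.06]
-0.05 [-0.07 -0.67  0.06]
0 [-0.19 -1.2   0.06]
```

Emit:
arm_command --moves '[0,-0.4,0,0,0,-0.4,0,0,-0.1,-0.4,0,0,-0.1,-0.3,0,0,0,0,0,0,0,0,0,0]'

```text
time: 4.05
ee_pos: [0.4662, 0.1356, 0.0425]
eef_rot: [0.15, 0.989, -0.0, -0.0]
ft_force: [-0.0, 0.3, -0.9]
width: 0.0003
grip_force: 0.0
```

```bash
python3 - <<'E'
from h import *
st()
im=r.camera('top');cv2.imwrite('pics/t6.png',im[:,:,::-1]);print(*slot(im))
E
```

```text
4.05 [0.4662 0.1356 0.0425] [ 0.15   0.989 -0.    -0.   ] [-0.   0.3 -0.9] 0.000273279186774106
(np.float64(-0.2), np.float64(0.16), np.float64(-0.02)) (np.float64(-0.185), np.float64(0.155), np.float64(-0.015)) (np.float64(-0.17), np.float64(0.15), np.float64(-0.01)) (np.float64(-0.18), np.float64(0.145), np.float64(-0.017))
```

The disc is at -0.016 rad, so the slot is aligned. I'll back off the peg, rise, turn square to the stand and cross to behind the plate.

Emit:
arm_command --moves '[0,1.5,0,0,0,0.5,0,0,0,0,-3,0,0,0,-3,0,0,0,-3,-7,0,0,-2,-7,0,0,0,-0.5,0,0,0,0]'

```text
time: 4.77
ee_pos: [0.4728, 0.1561, 0.1535]
eef_rot: [0.024, 1.0, 0.001, 0.001]
ft_force: [0.2, 0.3, -0.5]
width: 0.0005
grip_force: 0.0
```

```bash
python3 - <<'E'
from h import *
st();print(to(.557,-.13,.15))
im=r.camera('top');print(*slot(im))
E
```

```text
4.7667 [0.4728 0.1561 0.1535] [0.024 1.    0.001 0.001] [ 0.2  0.3 -0.5] 0.0005279384939254311
[ -9.76 -28.18   0.33]
(np.float64(-0.2), np.float64(0.16), np.float64(-0.02)) (np.float64(-0.185), np.float64(0.155), np.float64(-0.015)) (np.float64(-0.17), np.float64(0.15), np.float64(-0.01)) (np.float64(-0.18), np.float64(0.145), np.float64(-0.017))
```

Emit:
arm_command --moves '[-1,-2.8,0,0,-1,-2.8,0,0,-1,-2.8,0,0,-1,-2.8,0,0,-1,-2.8,0,0,-1,-2.8,0,0,-1,-2.8,0,0,-1,-2.8,0,0,-1,-2.8,0,0,-0.8,-3,0,0,0,0,0,0,0,0,0,0]'

```text
time: 5.82
ee_pos: [0.5558, -0.133, 0.1509]
eef_rot: [0.026, 1.0, -0.001, -0.001]
ft_force: [0.1, 0.4, -0.8]
width: 0.0006
grip_force: 0.0
```

```bash
python3 - <<'E'
from h import *
st();print(to(.557,-.13,.03))
im=r.camera('top');cv2.imwrite('pics/t7.png',im[:,:,::-1])
im=r.camera('wrist');cv2.imwrite('pics/w7.png',im[:,:,::-1])
E
```

```text
5.8167 [ 0.5558 -0.133   0.1509] [ 0.026  1.    -0.001 -0.001] [ 0.1  0.4 -0.8] 0.000644275333912394
[-0.13  0.32 12.09]
```

View pics/w7.png

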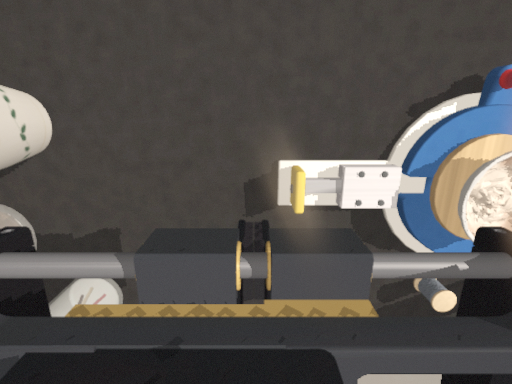

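The wrist view shows the slot lined up with the bolt and the plate at (299,190) clear ahead. I'll lower behind the plate.

Emit:
arm_command --moves '[-0.1,0,3,0,0,0,3,0,0,0,3,0,0,0,2,0,0,0,1,0,0,0,0,0,0,0,0,0]'

```text
time: 6.5
ee_pos: [0.5578, -0.1306, 0.0329]
eef_rot: [0.023, 1.0, 0.0, -0.0]
ft_force: [0.2, -0.4, 0.5]
width: 0.0007
grip_force: 0.0
```

```bash
python3 - <<'E'
from h import *
st()
d=np.array([np.cos(SX),np.sin(SX)])
for x in(-.21,-.18,-.175,-.172):print(x,to(*(O+x*d),.03))
E
```

```text
6.5 [ 0.5578 -0.1306  0.0329] [ 0.023  1.     0.    -0.   ] [ 0.2 -0.4  0.5] 0.0006538732897172393
-0.21 [0.08 3.34 0.29]
-0.18 [0.08 6.34 0.29]
-0.175 [0.08 6.84 0.29]
-0.172 [0.08 7.14 0.29]
```

Emit:
arm_command --moves '[0.1,1,0.2,0,0,1,0,0,0,0.5,0,0,0,0.4,0,0,0,0.4,0,0,0,0.4,0,0,0,0.4,0,0,0,0.4,0,0,0,0.4,0,0,0,0.4,0,0,0,0.4,0,0,0,0,0,0]'

```text
time: 7.5
ee_pos: [0.5594, -0.0731, 0.0304]
eef_rot: [0.023, 1.0, 0.0, -0.0]
ft_force: [0.5, -0.0, 0.2]
width: 0.0004
grip_force: 0.0
```

```bash
python3 - <<'E'
from h import *
st();print(to(*(O-.171*np.array([np.cos(SX),np.sin(SX)])),.03))
im=r.camera('top');print(*slot(im));cv2.imwrite('pics/t8.png',cv2.resize(im[140:290,140:335],None,fx=4,fy=4)[:,:,::-1])
E
```

```text
7.5 [ 0.5594 -0.0731  0.0304] [ 0.023  1.     0.    -0.   ] [ 0.5 -0.   0.2] 0.0003732772427581663
[-0.04  1.49  0.04]
(np.float64(-0.2), np.float64(0.16), np.float64(-0.02)) (np.float64(-0.185), np.float64(0.155), np.float64(-0.015)) (np.float64(-0.17), np.float64(0.15), np.float64(-0.01)) (np.float64(-0.18), np.float64(0.145), np.float64(-0.017))
```

View pics/t8.png

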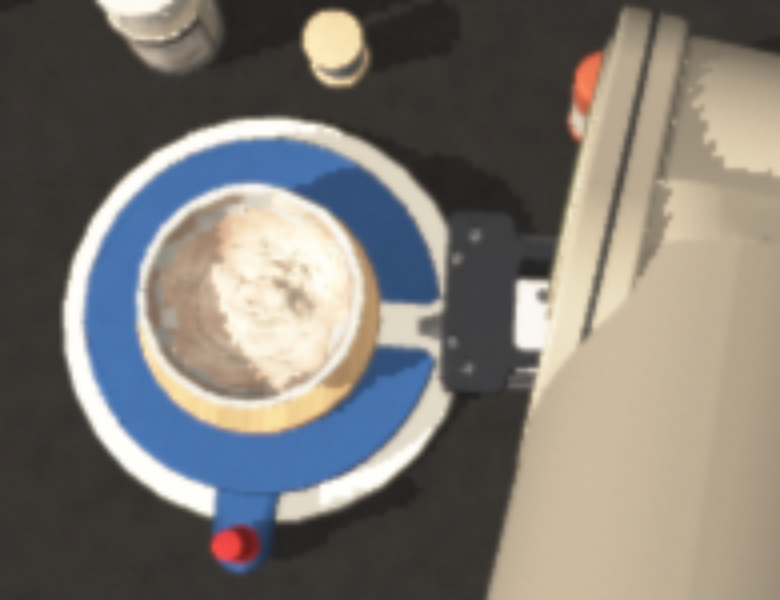

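The bolt nose is entering the slot centred, at about crop (430,325). I'll push on until the force shows the plate on the guide.

Emit:
arm_command --moves '[0,0.4,0,0,0,0.4,0,0,0,0.3,0,0,0,0.2,0,0,0,0,0,0,0,0,0,0]'

```text
time: 8.05
ee_pos: [0.5599, -0.061, 0.0305]
eef_rot: [0.024, 1.0, 0.0, -0.0]
ft_force: [-0.2, -0.2, -0.1]
width: 0.0006
grip_force: 0.0
```

Emit:
arm_command --moves '[0,0.15,0,0,0,0.1,0,0,0,0,0,0,0,0,0,0]'

```text
time: 8.38
ee_pos: [0.56, -0.0588, 0.0305]
eef_rot: [0.024, 1.0, 0.0, 0.0]
ft_force: [-0.9, -0.2, -1.2]
width: 0.0008
grip_force: 0.0
```

Emit:
arm_command --moves '[0,0.1,0,0,0,0.1,0,0,0,0.1,0,0,0,0,0,0]'

```text
time: 8.72
ee_pos: [0.5601, -0.0567, 0.0306]
eef_rot: [0.024, 1.0, -0.0, 0.0]
ft_force: [-1.2, -5.1, 1.1]
width: 0.0005
grip_force: 2.2
```

Emit:
arm_command --moves '[0,0.1,0,0,0,0.1,0,0,0,0,0,0]'

```text
time: 8.97
ee_pos: [0.5601, -0.0566, 0.0306]
eef_rot: [0.025, 1.0, -0.001, 0.0]
ft_force: [-0.2, -9.4, 0.4]
width: 0.0005
grip_force: 5.1
```

The arm has stalled with about 9 N, so the plate is against the guide. I'll back off, rise and check.

Emit:
arm_command --moves '[0,-1,0,0,0,-2,0,0,0,-2,0,0,0,-2,0,0,0,0,-3,0,0,0,-4,0,0,-2,-4,0,0,-4,0,0,0,-4,0,0,0,-4,0,0,0,0,0,0,0,0,0,0]'

```text
time: 9.97
ee_pos: [0.5493, -0.2651, 0.1377]
eef_rot: [0.026, 1.0, -0.0, -0.0]
ft_force: [-1.0, 1.3, 0.0]
width: 0.0007
grip_force: 0.0
```

```bash
python3 - <<'E'
from h import *
st()
im=r.camera('top');print(*slot(im))
y=pts(mask(im,(18,110,80),(36,255,255),(262,200,330,245)));I=r.camera_info('top')
w=plane(I,y.mean(0),.048)[0]-O;print(len(y),'bolt x',w@[np.cos(SX),np.sin(SX)]+.005)
cv2.imwrite('pics/t9.png',cv2.resize(im[120:290,140:335],None,fx=3.5,fy=3.5)[:,:,::-1])
E
```

```text
9.9667 [ 0.5493 -0.2651  0.1377] [ 0.026  1.    -0.    -0.   ] [-1.   1.3  0. ] 0.0007396930813483959
(np.float64(-0.2), np.float64(0.16), np.float64(-0.02)) (np.float64(-0.185), np.float64(0.155), np.float64(-0.015)) (np.float64(-0.17), np.float64(0.15), np.float64(-0.01)) (np.float64(-0.16), np.float64(0.145), np.float64(-0.007))
128 bolt x -0.1500468815501294
```

View pics/t9.png

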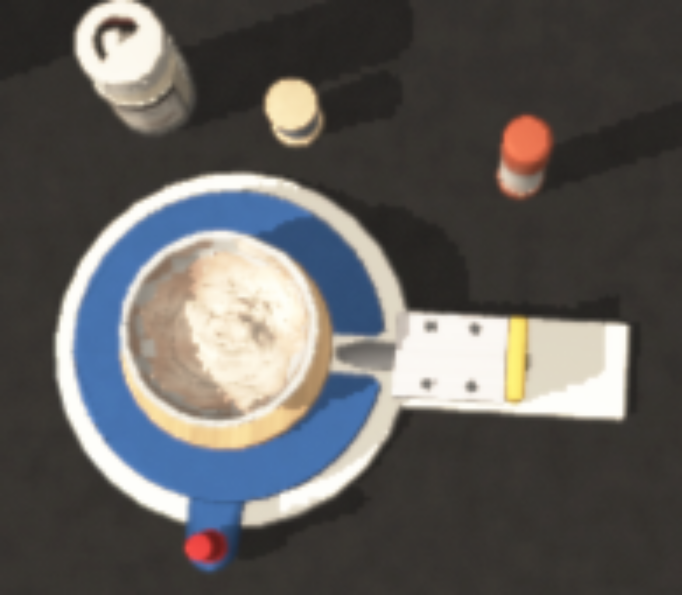

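The plate is flush with the guide (bolt x = -0.150 m) and the bolt lies through the slot. The bowl is centred, the bystanders are untouched and the hand is clear.

```bash
python3 -c "
from bench import r
print(r.close_job())"
```

```text
the job is handed in; nothing more can be done
None
```

I've handed in the job with the turntable locked: the bolt is through the slot with its plate against the guide, the bowl is in the middle, the bystanders are where they were, and the hand is clear (the hand-in call gave no verdict).

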